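# Open the step bin for scraps and let it close quietly

### The arm

A 7-joint arm with a two-finger parallel gripper is mounted at the origin on the work surface. World frame = base frame: x ahead of the robot, y to its left, z up, the work surface at z = 0. Lengths are in mm, angles in rad, forces in N, time in s.
With the tool pointing down it reaches from about 425 to 950 mm from the base axis. Payload 4.7 kg.
Tool frame: the origin (TCP) lies at the very end of the fingers, on their centre line; the grasp point (between the pads) lies 19 mm behind it; z points along the fingers, y is the line along which they close (so a half turn about z gives the same grasp; the last joint's range is limited). The gripper opens to 85 mm and grips with 20 to 120 N. Pads are 22 mm wide; open, the fingers measure 114 mm over their backs; the gripper's body (76 mm by 85 mm) begins 54 mm behind the grasp point. The pads swing forward as they close: fully open they stand 13 mm farther back than shut.
Start: joints at [-1.346, 0.469, -0.049, 1.532, 0.024, 1.141, -0.082], TCP at [169.439, 653.405, 231.335] pointing down, gripper open.
Joint ranges: [-2.59, 2.59], [-0.33, 1.99], [-1.39, 1.29], [0.1, 2.45], [-1.04, 4.18], [0.21, 1.99], [-2.66, 2.66]. Speed limits (rad/s): [2.57, 2.57, 3.14, 3.14, 3.14, 3.14, 3.14].

### API

Orientations are given as a unit quaternion [w, x, y, z].
In Python, from cell import arm, eyes gives the robot as it stands.
- The arm moves only by the tool apply_moves, never from a script. Its argument "steps" is text: rows parted by semicolons, each of 5 numbers parted by spaces: the shift along the tool's x, y, z scaled (see below), then the turn about the tool's z scaled (see below), then the closure, from -1 (fully open) to 1 (shut). A call has 1 to 10 rows; each row is the pose to reach, as a shift and turn from the pose commanded when the call began, along the tool's axes at that moment; what a row does not reach only later rows make up. The controller multiplies each number of a shift by 300 mm and each number of a turn by 0.5 rad. A row lasts 1/10 s, in which the tool goes at most 50 mm and 8.59 degrees, less where a joint would pass 70% of its speed; a pose out of reach is approached as far as the arm can. A call with a number of a shift or a turn outside -1 to 1 is refused whole. A call with a gripper value outside its range is refused whole. The fingers move at their own pace and stop on an object; "squeeze" is the grip in N (left out, the last holds). Time passes only in rows, so rows that repeat a pose let the fingers close. It gives the time, the measured TCP pose, the force, the opening and the grip force at its end, in the units of the state.
- arm.observe(): the state, without advancing time (a new reading comes with each control period).
- eyes.grab_frame(name): name is "side" or "top" or "wrist"; returns (picture, depth): 400x640x3 uint8, red, green, blue; 400x640 float32, mm along the optical axis (not along the pixel's ray), 0 where there is no reading.
- eyes.calibration(name): a dict with "fx", "fy", "cx", "cy" (pixels), "k1" (the pictures are not rectified: a ray, as slopes to the right and down, at radius r is drawn at 1 + k1 r^2 times it, then the intrinsics apply), "position" and "attitude" of the camera in the world. Camera axes: x right, y up, looking along -z (the intrinsics and any distortion apply to the point x, -y, -z); pixel columns grow to the right and rows downward; lengths in mm; the calibration is good to about 2 mm. A picture is of the moment at which its call begins: read the wrist's pose just before it. calibration takes no time and is no camera call; for the wrist camera it gives the pose at the moment of the call.
- arm.hand_in(): hands the job in; it is judged then, once.
The state is a dict: "time_s": time; "q": joint angles; "qd": joint speeds; "joint_torque": joint torques, N m; "ee_pos": TCP position; "tcp_rot": TCP orientation; "ft_force": force on the tool from outside, world axes, zero at the start; "ft_torque": the same for the moment, N m; "gripper_width": opening from 0.0 (shut) to 1.0 (fully open); "grasp_force": force on a finger pad.
Only numpy, scipy, OpenCV 4.12 (cv2) and the standard library are available. Lean on these libraries where they do the work, as an engineer would, in place of code of your own. Each camera call takes 0.05 s, during which the arm holds its last target. There are 200 camera calls.

### The job

Press the pedal of the small step bin on the craft table right down with a fingertip and keep the lid wide open for three seconds, so that scraps can be dropped in; then ease the pedal all the way back up, slowly, so that the lid closes without slamming, and leave it shut. Work the bin by its pedal only: do not touch the lid, do not lift, tip or shift the bin, and leave the glue stick, the bowl and the brush pot where they stand.

Things in the scene. Friction and masses are not known exactly. Their poses are not given: they have to be found in the camera images.
- bin: Loose round steel step bin (1.7 kg) standing on the table: brushed steel shell 160 mm across on a black plastic base, rim 195 mm and top of the domed lid 225 mm above the table. Origin: centre of its underside. Its own -x axis points to the pedal side (front), its +x axis to the lid's hinge (back), z up; at yaw 0 the pedal would face the robot, at yaw -1.57 it faces the robot's left (+y).
- pedal_pad (a point): Centre of the top of the pedal pad: a black ribbed plate 40 mm long (front to back), 62 wide, 10 thick, on a flat steel tongue from a slot at the foot of the bin. At rest it lies 144 mm in front of the bin's centre (64 mm clear of the shell), 44 mm above the table, its front edge sloping up by 0.15 rad. Pressed right down its rubber feet stand on the table and this point is 16 mm up.
- pedal (a joint): Pedal angle, rad: 0 at rest (pad up, lid shut), growing as the pad is pressed, about 0.28 with the pad on the table. Its pivot lies across the bin, 45 mm in front of the bin's centre and 24 mm above the table. The lid's weight pushes the pad up, with about 5 to 11 N near rest and 1 to 2 N when wide open, so it follows a rising finger by itself.
- lid (a joint): Lid angle, rad: 0 shut, about 1.3 wide open. It is linked to the pedal by a push rod and always turns 4.6 times the pedal's angle; the hinge is at the back of the rim. The lid has no damper: let go, it falls and slams, and it slams if the pad comes up at over about 50 mm/s; let up at 20 mm/s or slower it closes quietly.
- glue_stick: White glue stick, 31 mm in diameter, 102 mm tall, standing loose either in line beyond the pedal's front edge (over 110 mm from the middle of the pad) or beside the bin's shell. Origin: centre of its underside.
- paper_bowl: White bowl of red paper balls, 110 mm in diameter, 42 mm tall, loose, in the other of the glue stick's two places. Origin: centre of its underside.
- brush_pot: Terracotta pot 72 mm in diameter and 105 mm tall with paint brushes up to 225 mm above the table, loose, close behind the bin. Origin: centre of its underside.

How it is judged (in metres and radians):
On the way:
1. the lid is held wide open for the three seconds (2.5 s is enough) (value of joint lid above 1.1 rad), for 2.5 s.
At the end, for the whole second after the job is handed in: The lid is fully shut (under 0.03 rad) and the pedal up, the bin stands level within 25 mm of where it was, and the glue stick, the bowl and the brush pot are within 20 mm of where they stood (value of joint lid below 0.03 rad and value of joint pedal below 0.01 rad and distance of bin from where it was at the start of the episode below 0.025 m and angle between bin's own z axis and vertical below 0.03 rad and linear speed of bin below 0.02 m/s and distance of each of glue_stick, paper_bowl, brush_pot from where it was at the start of the episode below 0.02 m); the robot touches nothing.
It fails at once if the lid slams: in the last 0.2 rad before shut it closes faster than 2.5 rad/s (over 0.4 m/s at its front edge) (value of joint lid below 0.2 rad and velocity of joint lid below -2.5 rad/s).
It fails at once if the robot touches the lid (contact force between any of the fingers, the arm and lid_c0 above 0.5 N).
It fails at once if the bin is lifted, tipped or dragged (distance of bin from where it was at the start of the episode above 0.03 m or height (world z) of bin above 0.01 m or angle between bin's own z axis and vertical above 0.1 rad).
It fails at once if the glue stick, the bowl or the brush pot is lifted, tipped or shoved away (distance of any of glue_stick, paper_bowl, brush_pot from where it was at the start of the episode above 0.03 m or angle between any of glue_stick, paper_bowl, brush_pot's own z axis and vertical above 0.25 rad).
It also fails if it takes over 45 s, if anything falls off the work surface, if the arm or the gripper's body presses on something with over 40 N, if the wrist force passes 120 N, or if a joint passes its speed limit or range.

## Working session

There is one attempt and no reset: what is moved stays moved. The work goes in short steps, Python scripts to look and compute and a tool call to move; the robot and the scene stay as the last step left them, time stands still between calls to the robot, and variables do not carry over. Pictures are saved under pics/ and viewed, at most 10 in all, crops included, and the job is handed in when it is done.

Besides the shell and the picture viewer there is one more tool, called after "Emit:" as name(argument=value, ...), one argument or row to a line, values as JSON. apply_moves: Moves the arm, as the interface text tells. Shifts and turns lie within -1 to 1; 1 stands for 300 mm of shift or 0.5 rad of turn. Its arguments: {"type":"object","properties":{"steps":{"type":"string"},"squeeze":{"type":"number"}},"required":["steps"]}

```bash
ls; mkdir -p pics
cat > h.py <<'E'
from cell import arm, eyes
import numpy as np, cv2
from scipy.spatial.transform import Rotation as R
def grab(n, f):
    c=eyes.calibration(n); p,d=eyes.grab_frame(n)
    cv2.imwrite(f'pics/{f}.png',p[:,:,::-1]); np.savez(f'{f}.npz',p=p,d=d,W=world(c,d))
    return c,p,d
def world(c,d):
    h,w=d.shape; u,v=np.meshgrid(np.arange(w),np.arange(h))
    K=np.array([[c['fx'],0,c['cx']],[0,c['fy'],c['cy']],[0,0,1.]])
    s=cv2.undistortPoints(np.stack([u,v],-1).reshape(-1,1,2).astype(float),K,np.array([c['k1'],0,0,0.])).reshape(h,w,2)
    P=np.stack([s[...,0]*d,-s[...,1]*d,-d],-1)
    a=np.array(c['attitude'],float)
    M=a if a.shape==(3,3) else R.from_quat(a,scalar_first=True).as_matrix()
    W=P@M.T+np.array(c['position']); W[d==0]=np.nan
    return W
E
python3 - <<'E'
from h import *
s=arm.observe(); print(s['time_s'],s['ee_pos'],s['tcp_rot'],s['ft_force'])
for n in('top','side'):
    c,p,d=grab(n,n+'0'); print(n,c['position'],c['attitude'])
E
```

```text
pics
0.0 [169.32286297 652.81221178 230.26738188] [-8.98501509e-05  1.26553035e-01  9.91959370e-01 -9.63750973e-04] [ 0.47630327  0.50001418 -0.27208987]
top [535.43192575 -85.32283998 889.53908712] [-0.70009778 -0.03266936  0.00815546  0.71325262]
side [-71.73183451  -4.90290955 894.90116685] [-0.64299593 -0.23488944  0.26260122  0.68001749]
```

View pics/top0.png

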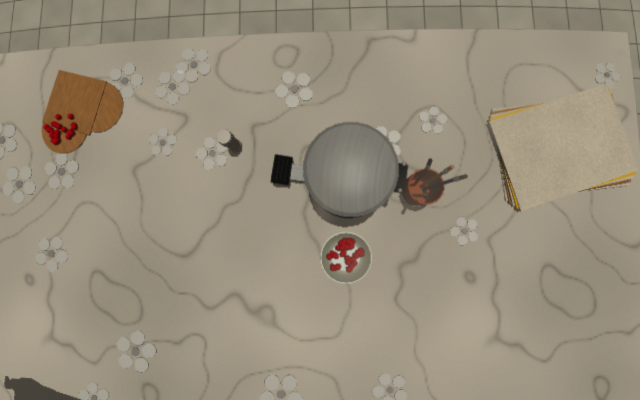

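View pics/side0.png

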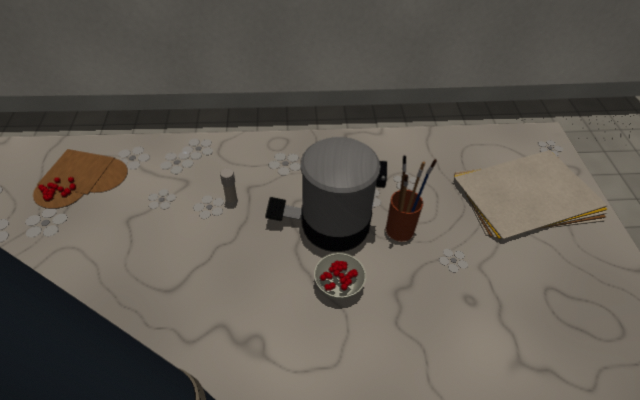

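Top view: bin lid is centred near (351,170), the pedal pad near (282,170) on the left (+y), the glue stick near (230,143), the bowl at (346,257) and the brush pot at (425,187). The side view agrees.

Run:
```python
from h import *
for n,pts in (('top0',[(282,170),(276,160),(290,182),(297,172),(351,170),(230,143),(236,148),(225,136),(346,235),(346,280),(425,187),(310,170),(395,170)]),('side0',[(275,209),(228,173),(230,200),(340,165)])):
    W=np.load(n+'.npz')['W']
    for u,v in pts: print(n,u,v,np.round(W[v,u],0))
z=np.load('top0.npz');W=z['W'];p=z['p'].astype(int)
m=np.zeros(p.shape[:2],bool);m[145:200,262:306]=1
q=m&(W[...,2]>30)&(W[...,2]<60)&(p.sum(-1)<110); P=W[q];print(len(P),P.mean(0),P.min(0),P.max(0))
print(cv2.minAreaRect(P[:,:2].astype(np.float32)))
m[:]=0;m[100:230,290:410]=1
P=W[m&(W[...,2]>190)&(W[...,2]<235)];print(cv2.minEnclosingCircle(P[:,:2].astype(np.float32)))
m[:]=0;m[120:165,212:250]=1
P=W[m&(W[...,2]>85)];print('glue',P.mean(0),P.min(0),P.max(0))
```

```text
top0 282 170 [653.  29.  43.]
top0 276 160 [674.  41.  45.]
top0 290 182 [631.  17.  -1.]
top0 297 172 [649.  -2.  33.]
top0 351 170 [ 625. -111.  224.]
top0 230 143 [705. 130.  86.]
top0 236 148 [706. 132.  27.]
top0 225 136 [717. 136. 101.]
top0 346 235 [ 511. -105.   23.]
top0 346 280 [ 416. -103.   33.]
top0 425 187 [ 614. -283.    3.]
top0 310 170 [628. -42. 213.]
top0 395 170 [ 625. -187.  212.]
side0 275 209 [648.  32.  45.]
side0 228 173 [718. 138.  99.]
side0 230 200 [702. 142.  22.]
side0 340 165 [ 607. -107.  224.]
483 [653.42264333  30.0675228   43.01213995] [622.56957321   9.26865184  36.60983029] [685.18993112  52.45365694  49.88831195]
((653.6527099609375, 29.61522102355957), (37.73393249511719, 60.1911735534668), 80.42376708984375)
((625.477294921875, -118.8951644897461), 91.05927276611328)
glue [715.73275063 138.62716173  99.46600744] [701.0526777  125.03558514  85.29336177] [732.21384748 155.15019675 104.94404821]
```

Emit:
apply_moves(
  steps="-0.1 -0.08 0 0 1;-0.24 -0.18 0 0 1;-0.37 -0.285 0 0 1;-0.5 -0.38 0 0 1;-0.6 -0.46 0 0 1;-0.69 -0.53 0 0 1",
)

```text
time_s: 0.7
ee_pos: [331.3, 445.0, 231.0]
tcp_rot: [0.0, 0.128, 0.992, -0.0]
ft_force: [-0.1, 1.0, 0.3]
gripper_width: 0.002
grasp_force: 0.0
```

Emit:
apply_moves(
  steps="-0.12 -0.09 0 0 1;-0.24 -0.18 0 0 1;-0.37 -0.285 0 0 1;-0.5 -0.38 0 0 1;-0.6 -0.46 0 0 1;-0.69 -0.53 0 0 1",
)

```text
time_s: 1.3
ee_pos: [491.3, 239.1, 231.1]
tcp_rot: [-0.0, 0.128, 0.992, -0.0]
ft_force: [0.1, 1.2, -0.1]
gripper_width: -0.001
grasp_force: 0.0
```

Emit:
apply_moves(
  steps="-0.12 -0.09 0 0 1;-0.24 -0.18 0 0 1;-0.37 -0.285 0.05 0 1;-0.5 -0.38 0.1 0 1;-0.6 -0.46 0.17 0 1;-0.65 -0.5 0.24 0 1;-0.69 -0.53 0.3 0 1;-0.69 -0.53 0.3 0 1;-0.69 -0.53 0.3 0 1",
)

```text
time_s: 2.2
ee_pos: [650.3, 36.2, 141.0]
tcp_rot: [-0.001, 0.127, 0.992, 0.0]
ft_force: [-0.1, 1.2, 0.5]
gripper_width: 0.0
grasp_force: 0.0
```

Run:
```python
from h import *
s=arm.observe(); print(s['time_s'],s['ee_pos'],s['tcp_rot'],s['ft_force'],s['gripper_width'],s['q'])
grab('side','side1')
c,p,d=grab('wrist','wrist1'); print(c['position'])
```

```text
2.2 [650.3093736   36.22118313 140.96368802] [-7.41639601e-04  1.26595179e-01  9.91954181e-01  1.16647183e-04] [-0.13929152  1.23426882  0.53731652] 0.0002639270309889961 [-0.28496336  0.51923317  0.2321618   1.69434489 -0.14190949  0.945862
  1.31796614]
[580.80600587  54.72619714 284.01909113]
```

View pics/side1.png

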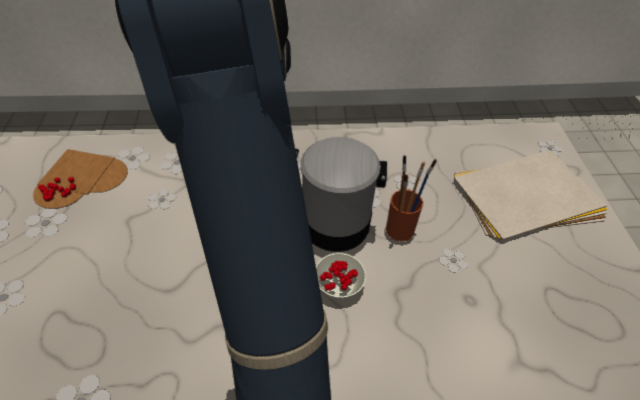

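View pics/wrist1.png

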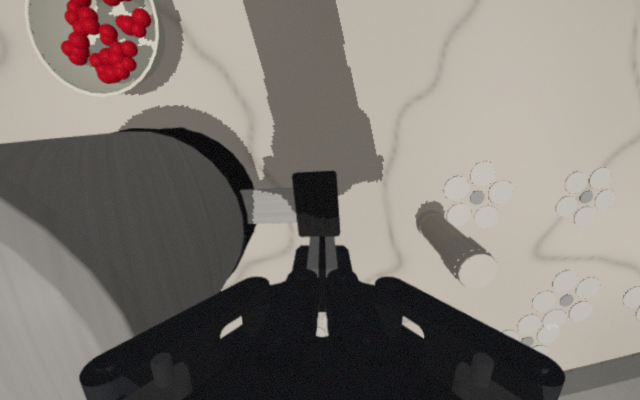

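The side view shows the arm clear of the bin and bowl. The wrist view shows the pad at (316,203) just ahead of the closed fingertips (322,245), with the glue stick at (470,260). Next I check the gripper's extent towards the bin and the pad position.

Run:
```python
from h import *
z=np.load('wrist1.npz');W=z['W'];p=z['p'].astype(int)
for u,v in [(316,180),(316,203),(330,225),(300,190),(322,245),(90,365),(120,380),(200,320),(265,285),(555,370),(380,285),(440,320)]: print(u,v,np.round(W[v,u]))
m=np.zeros(p.shape[:2],bool);m[165:240,288:345]=1
P=W[m&(W[...,2]>32)&(W[...,2]<60)&(p.sum(-1)<110)];print(len(P),P.mean(0),cv2.minAreaRect(P[:,:2].astype(np.float32)))
```

```text
316 180 [632.  37.  45.]
316 203 [653.  31.  45.]
330 225 [676.  38.  45.]
300 190 [638.  20.  41.]
322 245 [641.  40. 156.]
90 365 [625. -18. 230.]
120 380 [629.  -9. 232.]
200 320 [631.   3. 212.]
265 285 [635.  19. 193.]
555 370 [656.  97. 230.]
380 285 [645.  61. 194.]
440 320 [649.  76. 212.]
2466 [651.89118814  31.90614011  43.70966474] ((655.31884765625, 30.54975700378418), (38.36505889892578, 60.98849868774414), 79.12803649902344)
```

Emit:
apply_moves(
  steps="-0.014 0.02 0.05 0 1;-0.014 0.02 0.12 0 1;-0.014 0.02 0.19 0 1;-0.014 0.02 0.25 0 1;-0.014 0.02 0.28 0 1;-0.014 0.02 0.28 0 1;-0.014 0.02 0.28 0 1",
)

```text
time_s: 3.0
ee_pos: [656.9, 41.0, 57.8]
tcp_rot: [0.001, 0.126, 0.992, 0.0]
ft_force: [0.5, -0.6, 0.8]
gripper_width: -0.006
grasp_force: 0.0
```

Emit:
apply_moves(
  steps="0 0 0.008 0 1;0 0 0.016 0 1;0 0 0.024 0 1;0 0 0.032 0 1;0 0 0.04 0 1;0 0 0.048 0 1;0 0 0.056 0 1;0 0 0.06 0 1;0 0 0.06 0 1",
)

```text
time_s: 3.9
ee_pos: [656.7, 41.5, 40.4]
tcp_rot: [0.0, 0.126, 0.992, 0.001]
ft_force: [-1.6, 1.2, 7.5]
gripper_width: 0.0
grasp_force: 3.6
```

Emit:
apply_moves(
  steps="0 0 0.008 0 1;0 0 0.016 0 1;0 0 0.024 0 1;0 0 0.032 0 1;0 0 0.04 0 1;0 0 0.048 0 1;0 0 0.056 0 1;0 0 0.063 0 1;0 0 0.07 0 1;0 0 0.07 0 1",
)

```text
time_s: 4.9
ee_pos: [656.6, 41.3, 18.2]
tcp_rot: [0.0, 0.126, 0.992, 0.0]
ft_force: [0.4, 2.5, 3.0]
gripper_width: 0.003
grasp_force: 1.5
```

Run:
```python
from h import *
s=arm.observe(); print(s['time_s'],s['ee_pos'],s['ft_force'])
grab('top','top2')
```

```text
4.9 [656.58581376  41.27074308  18.23802695] [0.44855458 2.54655917 2.96582543]
```

View pics/top2.png

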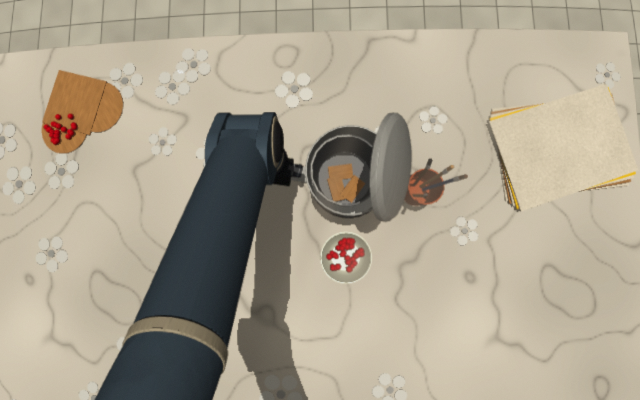

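The lid stands open at (390,165), well away from the arm. I press the last few mm until the pad's feet are on the table.

Emit:
apply_moves(
  steps="0 0 0.005 0 1;0 0 0.01 0 1;0 0 0.012 0 1;0 0 0.012 0 1",
)

```text
time_s: 5.35
ee_pos: [656.6, 40.8, 15.1]
tcp_rot: [0.0, 0.127, 0.992, 0.0]
ft_force: [-1.6, 2.6, 4.7]
gripper_width: -0.002
grasp_force: 2.9
```

Emit:
apply_moves(
  steps="0 0 0.005 0 1;0 0 0.008 0 1;0 0 0.008 0 1",
)

```text
time_s: 5.65
ee_pos: [656.7, 40.7, 14.5]
tcp_rot: [0.0, 0.127, 0.992, 0.0]
ft_force: [-5.0, 2.6, 17.3]
gripper_width: 0.001
grasp_force: 8.3
```

Run:
```python
from h import *
s=arm.observe(); print(s['time_s'],s['ee_pos'],s['ft_force'])
c,p,d=grab('top','top3'); W=world(c,d)
# lid angle: plane through lid points
m=np.zeros(d.shape,bool);m[115:220,372:412]=1
P=W[m&(W[...,2]>205)];P=P[~np.isnan(P).any(1)]
print(len(P),P.min(0),P.max(0)); C=P-np.median(P,0); print(np.linalg.svd(C,full_matrices=False)[2][2])
```

```text
5.65 [656.71602545  40.73227343  14.54514679] [-5.01206482  2.64182174 17.26376331]
2132 [ 541.17456509 -200.24786467  258.15875342] [ 694.9654925  -154.18578386  365.91827607]
[-0.16939978 -0.88094105  0.44186715]
```

Force jumped to 17 N at 14.5 mm, so the pedal is on its stop. Hold for about 3.5 s.

Emit:
apply_moves(
  steps="0 0 0 0 1;0 0 0 0 1;0 0 0 0 1;0 0 0 0 1;0 0 0 0 1;0 0 0 0 1;0 0 0 0 1;0 0 0 0 1;0 0 0 0 1;0 0 0 0 1",
)

```text
time_s: 6.7
ee_pos: [656.7, 40.7, 14.5]
tcp_rot: [0.0, 0.127, 0.992, 0.0]
ft_force: [-5.0, 2.7, 15.5]
gripper_width: 0.002
grasp_force: 8.3
```

Emit:
apply_moves(
  steps="0 0 0 0 1;0 0 0 0 1;0 0 0 0 1;0 0 0 0 1;0 0 0 0 1;0 0 0 0 1;0 0 0 0 1;0 0 0 0 1;0 0 0 0 1;0 0 0 0 1",
)

```text
time_s: 7.7
ee_pos: [656.7, 40.7, 14.5]
tcp_rot: [0.0, 0.127, 0.992, 0.0]
ft_force: [-4.8, 3.5, 15.8]
gripper_width: 0.001
grasp_force: 8.3
```

Emit:
apply_moves(
  steps="0 0 0 0 1;0 0 0 0 1;0 0 0 0 1;0 0 0 0 1;0 0 0 0 1;0 0 0 0 1;0 0 0 0 1;0 0 0 0 1;0 0 0 0 1;0 0 0 0 1",
)

```text
time_s: 8.7
ee_pos: [656.7, 40.7, 14.6]
tcp_rot: [0.0, 0.127, 0.992, 0.0]
ft_force: [-4.5, 2.0, 16.1]
gripper_width: -0.003
grasp_force: 8.3
```

Emit:
apply_moves(
  steps="0 0 0 0 1;0 0 0 0 1;0 0 0 0 1;0 0 0 0 1;0 0 0 0 1",
)

```text
time_s: 9.2
ee_pos: [656.7, 40.7, 14.5]
tcp_rot: [0.0, 0.127, 0.992, 0.0]
ft_force: [-4.3, 2.7, 17.3]
gripper_width: -0.003
grasp_force: 8.3
```

Hold done. Ease up at 10 mm/s, slower near the end.

Emit:
apply_moves(
  steps="0 0 -0.003 0 1;0 0 -0.006 0 1;0 0 -0.01 0 1;0 0 -0.013 0 1;0 0 -0.017 0 1;0 0 -0.02 0 1;0 0 -0.023 0 1;0 0 -0.027 0 1;0 0 -0.03 0 1;0 0 -0.033 0 1",
)

```text
time_s: 10.2
ee_pos: [656.3, 40.0, 22.4]
tcp_rot: [-0.0, 0.127, 0.992, -0.0]
ft_force: [-0.6, -0.2, 4.0]
gripper_width: -0.005
grasp_force: 1.9
```

Emit:
apply_moves(
  steps="0 0 -0.003 0 1;0 0 -0.006 0 1;0 0 -0.01 0 1;0 0 -0.013 0 1;0 0 -0.017 0 1;0 0 -0.02 0 1;0 0 -0.023 0 1;0 0 -0.027 0 1;0 0 -0.03 0 1;0 0 -0.033 0 1",
)

```text
time_s: 11.2
ee_pos: [656.3, 39.8, 32.4]
tcp_rot: [-0.0, 0.127, 0.992, -0.0]
ft_force: [-1.7, -2.5, 5.5]
gripper_width: 0.0
grasp_force: 2.9
```

Emit:
apply_moves(
  steps="0 0 -0.002 0 1;0 0 -0.004 0 1;0 0 -0.006 0 1;0 0 -0.008 0 1;0 0 -0.01 0 1;0 0 -0.012 0 1;0 0 -0.014 0 1;0 0 -0.016 0 1;0 0 -0.018 0 1;0 0 -0.02 0 1",
)

```text
time_s: 12.2
ee_pos: [656.2, 39.3, 38.5]
tcp_rot: [-0.0, 0.127, 0.992, -0.001]
ft_force: [-1.0, -3.7, 7.6]
gripper_width: 0.003
grasp_force: 3.4
```

Emit:
apply_moves(
  steps="0 0 -0.002 0 1;0 0 -0.004 0 1;0 0 -0.006 0 1;0 0 -0.008 0 1;0 0 -0.01 0 1;0 0 -0.012 0 1;0 0 -0.014 0 1;0 0 -0.016 0 1;0 0 -0.018 0 1;0 0 -0.02 0 1",
)

```text
time_s: 13.2
ee_pos: [656.1, 38.5, 44.5]
tcp_rot: [-0.0, 0.127, 0.992, -0.001]
ft_force: [-2.2, -4.4, 7.0]
gripper_width: 0.002
grasp_force: 3.7
```

Emit:
apply_moves(
  steps="0 0 -0.002 0 1;0 0 -0.004 0 1;0 0 -0.006 0 1;0 0 -0.008 0 1;0 0 -0.01 0 1;0 0 -0.012 0 1;0 0 -0.014 0 1;0 0 -0.016 0 1;0 0 -0.018 0 1;0 0 -0.02 0 1",
)

```text
time_s: 14.2
ee_pos: [656.3, 40.7, 50.0]
tcp_rot: [-0.0, 0.126, 0.992, 0.0]
ft_force: [-0.2, -0.9, 0.5]
gripper_width: 0.001
grasp_force: 0.0
```

Contact has ended. I retreat straight up and away, then check.

Emit:
apply_moves(
  steps="0 0 -0.02 0 1;0 0 -0.06 0 1;0 0 -0.14 0 1;0 0 -0.24 0 1;0 0 -0.36 0 1;0 0 -0.48 0 1;0 0 -0.6 0 1;0.1 0.1 -0.65 0 1;0.2 0.2 -0.65 0 1;0.3 0.3 -0.65 0 1",
)

```text
time_s: 15.2
ee_pos: [591.6, 151.1, 247.4]
tcp_rot: [0.001, 0.127, 0.992, 0.001]
ft_force: [0.3, 0.3, 0.4]
gripper_width: 0.006
grasp_force: 0.0
```

Emit:
apply_moves(
  steps="0.13 0.1 0 0 1;0.26 0.2 0 0 1;0.38 0.3 0 0 1;0.5 0.38 0 0 1;0.5 0.38 0 0 1;0.5 0.38 0 0 1",
)

```text
time_s: 15.8
ee_pos: [474.7, 299.1, 246.2]
tcp_rot: [0.001, 0.125, 0.992, 0.001]
ft_force: [0.8, -0.7, 0.2]
gripper_width: -0.004
grasp_force: 0.0
```

Run:
```python
from h import *
s=arm.observe(); print(s['time_s'],s['ee_pos'],s['ft_force'])
c,p,d=grab('top','top4')
A=np.load('top0.npz'); W=world(c,d); W0=A['W']
def obj(W,p,r,z0,z1):
    m=np.zeros(d.shape,bool);m[r[0]:r[1],r[2]:r[3]]=1
    return np.round(np.nanmean(W[m&(W[...,2]>z0)&(W[...,2]<z1)],0),1)
for n,r,z0,z1 in [('lid',(100,230,290,410),190,235),('pad',(145,200,262,306),36,60),('glue',(120,165,212,250),85,115),('bowl',(225,290,315,375),15,60),('pot',(160,215,405,470),60,240)]:
    print(n,obj(W0,0,r,z0,z1),obj(W,0,r,z0,z1))
```

```text
15.8 [474.733467   299.13262912 246.21843764] [ 0.82870981 -0.70523448  0.17092369]
lid [ 627.2 -113.9  215.7] [ 627.2 -113.9  215.7]
pad [652.8  28.9  42.6] [653.   28.6  42.5]
glue [715.7 138.6  99.5] [715.7 138.7  99.6]
bowl [ 466.1 -104.1   32.6] [ 465.9 -104.1   32.7]
pot [ 610.8 -265.4  126.7] [ 610.6 -265.3  126.6]
```

View pics/top4.png

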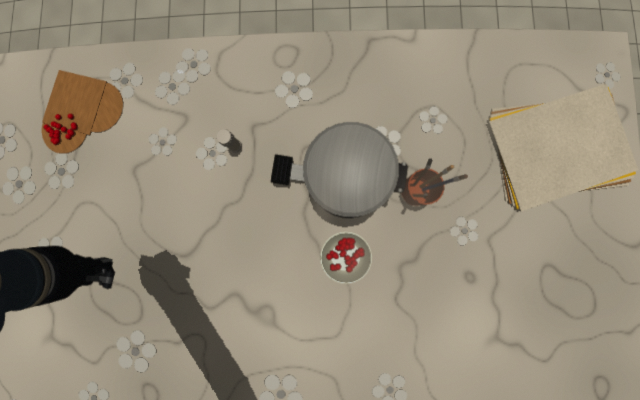

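The lid is shut at (351,170), the pad is up at (282,170), nothing has shifted, and the arm is clear.

```bash
python3 -c "
from cell import arm
print(arm.hand_in())"
```

```text
the job is handed in; nothing more can be done
None
```

I pressed the pedal to its stop and held the lid wide open for about 3.5 s, then eased the pedal back up slowly; the last camera check showed the lid shut and nothing shifted, and the job is handed in (no verdict was returned).

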